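# Close the nest gate and press the split flow-cell housing together

## Task

First push the assembly nest's hinged side gate shut until it snaps home on its ball catch. Then pick up the loose upper half of the split metal housing by its rib, set it on the lower half's two dowels (big hole on big dowel, so the port stubs of both halves are at the same end), press it down flush against the spring pad and finish while holding it pressed, without letting go. Leave the glassware, vials, spanner and marker where they are.

Things in the scene. Friction and masses are not known exactly. Their poses are not given: they have to be found in the camera images.
- nest: Assembly nest fixed to the bench: dark steel base 160 x 106 x 12 mm carrying the aluminium lower half of the housing (96 x 60 mm, flat parting face 38 mm above the bench). Origin at bench height under the centre of the lower half; x along its length to the big dowel and port stub, y to the gate, z up. A catch post (20 x 22 mm, 50 mm high) stands at x = -67, y = 46 mm.
- pad_top (a point): Top centre of the round rubber spring pad (20 mm wide) in the middle of the parting face. It stands 6 mm proud of the face and carries the upper half 6 mm off it unless pressed; pushing it flush takes about 10 N (6 N to begin with).
- big_dowel (a point): Foot of the big dowel, on the parting face, 30 mm from the nest's origin along +x. The dowel is 14 mm in diameter and 16 mm high, upper 7 mm tapered to 7 mm.
- small_dowel (a point): Foot of the small dowel, on the parting face, 30 mm from the nest's origin along -x. 8 mm in diameter and 16 mm high, upper 7 mm tapered to 3 mm.
- gate (a joint): Angle of the nest's side gate in rad: 0 is shut, home on the catch; it grows to 1.1 as the free end swings out to the nest's +y side. Starts 0.45 to 0.8 open, turns lightly, stays where left. The sprung ball catch resists from about 0.1 to 0.05 rad with some 5 N at the free end, then the gate snaps to 0 against a stop.
- gate_hinge (a point): On the upright hinge axis of the gate, 32 mm above the bench, at x = 62, y = 41 mm of the nest. The gate is an aluminium bar 112 mm long from the hinge to its nose, 9 mm thick, from 15 to 49 mm above the bench; when shut it runs from the hinge along the nest's -x.
- gate_push (a point): Point on the outside face of the gate, 80 mm from the hinge axis and 32 mm above the bench, in the middle of a small dark steel push plate. The point's y axis points outward, square to the gate: push along -y.
- upper_rib (a point): Centre of the grip rib of the loose upper half, 37 mm above its parting face. The half is an aluminium plate 96 x 60 x 20 mm lying on its parting face; the rib, 36 (along x) x 24 (along y) mm, stands mid-plate and tops out 55 mm above the parting face: grip it across the 24 mm. x runs along the plate to the big hole and port stub, z up. About 0.25 kg.
- big_hole (a point): Lower mouth of the big through-hole (15.5 mm in diameter) of the upper half, at its parting face, 30 mm from the centre along +x.
- small_hole (a point): Lower mouth of the small through-hole (10 mm in diameter) of the upper half, at its parting face, 30 mm from the centre along -x.
- beaker: Bystander: small glass beaker 54 mm wide, 69 mm high; origin at the centre of its underside. It and the upper half may be found in swapped places, one left and one right of the nest.
- vial_amber: Bystander: dark 12 x 32 mm vial, standing; origin under its centre.
- vial_clear: Bystander: clear 12 x 32 mm vial, standing; origin under its centre.
- spanner: Bystander: flat 124 mm open-ended spanner, lying; origin under its centre.
- marker: Bystander: 135 mm marker pen, lying; origin under its centre.
Things that resemble listed ones, but are neither listed nor needed, are in the scene too. There is more than one size of the nest; the one meant has the size given above.

How it is judged:
By the outcome, as a careful person would: the job done as asked, in the order asked, and still so for the second after the job is handed in, while the arm keeps its last pose, push and grip.
It also fails if it takes over 58 s, if anything falls off the work surface, if the arm or the gripper's body presses on something with over 40 N, if the wrist force passes 120 N, or if a joint passes its speed limit or range.

## Robot

A 7-joint arm with a two-finger parallel gripper is mounted at the origin on a cart in front of the work surface, level with it; the furniture and walls round the work are solid. World frame = base frame: x ahead of the robot, y to its left, z up, the work surface at z = 0. Lengths are in mm, angles in rad, forces in N, time in s.
With the tool pointing down it reaches from about 425 to 925 mm from the base axis. Payload 6.8 kg.
Tool frame: the origin (TCP) lies midway between the tips of the shut fingers; the grasp point (between the pads) lies 19 mm behind it; z points along the fingers, y is the direction in which the jaws open and shut (so a half turn about z gives the same grasp; the last joint's range is limited). The gripper opens to 88 mm and grips with 3 to 60 N. Pads are 20 mm wide; open, the fingers measure 115 mm over their backs; the gripper's body (75 mm by 178 mm) begins 61 mm behind the grasp point.
Start: joints at [-1.249, 0.477, 0.022, 1.555, -0.011, 1.109, -0.083], TCP at [281.264, 613.627, 222.664] pointing down, gripper open.
Joint ranges: [-2.96, 2.96], [-0.34, 2.1], [-1.41, 1.46], [0.24, 2.44], [-1.37, 4.51], [0.17, 1.92], [-2.96, 2.96]. Speed limits (rad/s): [2.39, 2.39, 3.14, 3.14, 3.14, 3.14, 3.14].

## Interface

Orientations are given as a unit quaternion [w, x, y, z].
In Python, from workcell import manip, imaging, nets gives the robot as it stands.
- The arm moves only by the tool servo_tool, never from a script. Its arguments are lists of equal length, an entry for each row: "slide": the shift along the tool's x, y, z in m, a list of three; "twist": the turn, a rotation vector about the tool's x, y, z in rad, a list of three. In form: {"slide": [[tx, ty, tz], ...], "twist": [[ax, ay, az], ...]}. A call has exactly 10 rows; each row shifts and turns the commanded pose from where the row before left it, along the tool's axes as they then stand; what a row does not reach is not made up. A row lasts 1/12 s, in which the tool goes at most 41.7 mm and 7.16 degrees, less where a joint would pass 70% of its speed; a pose out of reach is approached as far as the arm can. A call with a gripper value outside its range is refused whole. "claw" is the opening, from 0 (shut) to 1 (fully open), set as the call begins (left out, the last holds). The fingers move at their own pace and stop on an object; "newtons" is the grip in N (left out, the last holds). Time passes only in rows, so rows that do not move let the fingers close, or fill a call up. It gives the time, the measured TCP pose, the force and the opening at its end, in the units of the state.
- manip.read_state(): the state, without advancing time (a new reading comes with each control period).
- imaging.grab_frame(name): name is "side" or "top" or "wrist"; returns (picture, depth): 480x640x3 uint8, blue, green, red; 480x640 float32, mm along the optical axis (not along the pixel's ray), 0 where there is no reading.
- imaging.camera_info(name): a dict with "fx", "fy", "cx", "cy" (pixels), "pose" (4x4, takes a point from camera to world coordinates); the wrist camera has in their place "hand_eye" (4x4, takes a point from camera to tool coordinates, whose origin is the TCP and whose axes are the flange's). Camera axes: x right, y up, looking along -z (the intrinsics and any distortion apply to the point x, -y, -z); pixel columns grow to the right and rows downward; lengths in mm; the calibration is good to about 2 mm. A picture is of the moment at which its call begins: read the wrist's pose just before it. camera_info takes no time and is no camera call.
- manip.sign_off(): hands the job in, once; it reports no verdict.
Trained networks look in the newest picture that a camera, given by its name, has taken for a name from the list of things; names that differ only in an ending like _2 or _b are one class to them, and where a whole thing is asked for, a point or a joint stands for the part that bears it (a point fixed in the world has none). Each returns a list of dicts, best first, with "conf" (0 to 1); they miss things now and then, are a little off and sometimes report something else, mostly with a low value. They report only what shows in the picture. A call takes as long as a camera call. They do not tell look-alikes from the thing itself.
- nets.search_frame(camera, name): "position" ([x, y, z] in mm, in world coordinates, good to about 4 mm: the middle of the surface that is visible of it).
- nets.place_of(camera, name): "position" ([x, y, z] in mm, in world coordinates, good to about 4 mm: a listed point, or the origin of a listed thing).
The state is a dict: "t": time; "joint_pos": joint angles; "dq": joint speeds; "joint_efforts": joint torques, N m; "tcp_pos": TCP position; "orientation": TCP orientation; "contact_force": force on the tool from outside, world axes, zero at the start; "wrist_torque": the same for the moment, N m; "width": opening from 0.0 (shut) to 1.0 (fully open).
Only numpy, scipy, OpenCV 4.12 (cv2) and the standard library are available. Lean on these libraries where they do the work, as an engineer would, in place of code of your own. Each camera call takes 0.05 s, during which the arm holds its last target.

## Working session

There is one attempt and no reset: what is moved stays moved. The work goes in short steps, Python scripts to look and compute and a tool call to move; the robot and the scene stay as the last step left them, time stands still between calls to the robot, and variables do not carry over. Pictures are saved under pics/ and viewed, and the job is handed in when it is done.

Besides the shell and the picture viewer there is one more tool, called after "Call:" as name(argument=value, ...), one argument or row to a line, values as JSON. servo_tool: Moves the arm, as the interface text tells. Its arguments: {"type":"object","properties":{"slide":{"type":"array","items":{"type":"array","items":{"type":"number"}}},"twist":{"type":"array","items":{"type":"array","items":{"type":"number"}}},"claw":{"type":"number"},"newtons":{"type":"number"}},"required":["slide","twist"]}

```bash
ls; mkdir -p pics; python3 - <<'E'
from workcell import manip, imaging, nets
import cv2,numpy as np
s=manip.read_state(); print(s)
for n in ("side","top"):
    im,d=imaging.grab_frame(n); cv2.imwrite(f"pics/{n}0.png",im); np.save(f"pics/{n}0.npy",d)
    c=imaging.camera_info(n); print(n,c)
    
print(imaging.camera_info("wrist"))
for n in ["nest","upper_rib","gate_push","gate_hinge","big_dowel","small_dowel","big_hole","small_hole","beaker"]:
    try: print(n,[(np.round(r["position"]),round(r["conf"],2)) for r in nets.place_of("top",n)])
    except Exception as e: print(n,e)
print(manip.read_state()['t'])
E
```

```text
pics
{'t': 0.0, 'joint_pos': array([-1.24909045,  0.4778156 ,  0.02233288,  1.55643746, -0.01150503,
        1.10930858, -0.08308794]), 'dq': array([ 0.00103199, -0.00324968,  0.00061041, -0.00270214,  0.00058757,
       -0.00142144,  0.00098487]), 'joint_efforts': array([ 6.71049438e-04, -5.82862079e+01,  1.53495658e+00, -2.72600716e+01,
       -5.42668195e-02,  1.70762488e-02,  1.46975076e-04]), 'tcp_pos': array([281.02555267, 613.05205233, 221.67711669]), 'orientation': array([-1.32411983e-04,  2.13234119e-01,  9.77000698e-01, -9.10908649e-04]), 'contact_force': array([1.09380189, 0.05915315, 0.19730763]), 'wrist_torque': array([ 0.02251076,  0.04552591, -0.02878325]), 'width': 0.9978034227096994}
side {'fx': 496.53081140370307, 'fy': 496.53081140370307, 'cx': 311.8987525272047, 'cy': 242.65979698112014, 'pose': array([[ 9.71142827e-01,  9.95062466e-02, -2.16748969e-01,
         2.95310987e+02],
       [-2.37825097e-01,  3.35781926e-01, -9.11421813e-01,
        -1.21757350e+03],
       [-1.79117773e-02,  9.36669101e-01,  3.49757292e-01,
         5.12927872e+02],
       [ 0.0000000
[... 1209 characters left out ...]
.,   43.]), 0.84), (array([516.,  23.,  32.]), 0.7), (array([ 601., -266.,    4.]), 0.6), (array([420., 143.,  24.]), 0.55), (array([673., 318.,  -1.]), 0.46)]
gate_hinge [(array([585., -18.,  30.]), 0.77), (array([ 543., -450.,   42.]), 0.74), (array([476., 125.,  24.]), 0.62), (array([524., -61.,  44.]), 0.23)]
big_dowel [(array([ 497., -498.,   51.]), 0.77), (array([553., -61.,  40.]), 0.75), (array([448., 105.,  26.]), 0.74)]
small_dowel [(array([401., 114.,  29.]), 0.86), (array([ 414., -487.,   47.]), 0.67), (array([490., -62.,  37.]), 0.63)]
big_hole [(array([ 504., -287.,    5.]), 0.95)]
small_hole [(array([ 447., -295.,    1.]), 0.75)]
beaker [(array([470., 321.,  -2.]), 0.75)]
0.55
```

View pics/top0.png

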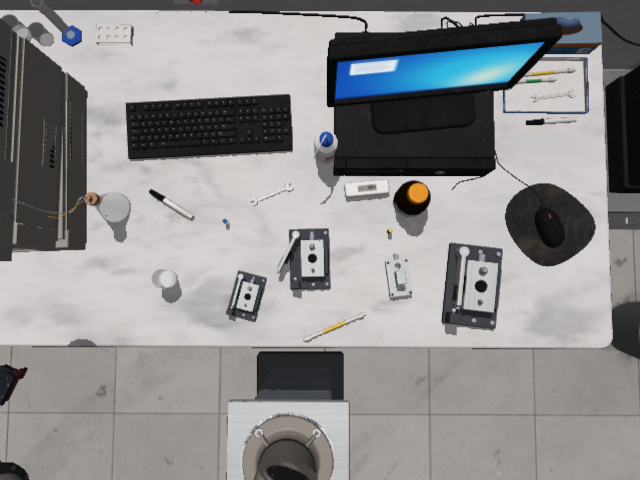

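View pics/side0.png

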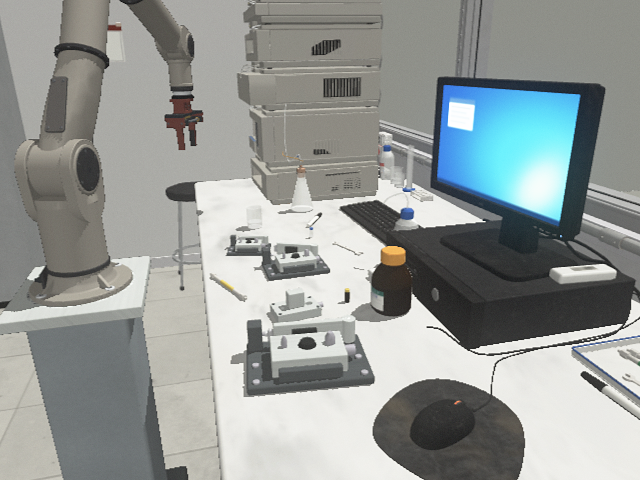

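The top view shows three nests. The middle one, at about pixel (310,258), has an open gate and looks like the right size. The upper half is at (398,278) and the beaker at (168,280). Next I'll zoom in and measure.

```bash
cat > h.py <<'E'
import numpy as np,cv2
from workcell import imaging
def cloud(n,d,T=None):
    c=imaging.camera_info(n); P=c["pose"] if T is None else T
    v,u=np.mgrid[0:480,0:640]
    X=np.stack([(u-c["cx"])/c["fx"]*d,-(v-c["cy"])/c["fy"]*d,-d],-1)
    return X@P[:3,:3].T+P[:3,3]
def proj(n,p,T=None):
    c=imaging.camera_info(n); P=c["pose"] if T is None else T
    q=(np.atleast_2d(p)-P[:3,3])@P[:3,:3]
    return np.stack([c["cx"]+c["fx"]*q[:,0]/-q[:,2],c["cy"]+c["fy"]*q[:,1]/q[:,2]],-1)
E
python3 - <<'E'
from h import *
d=np.load("pics/top0.npy");im=cv2.imread("pics/top0.png");W=cloud("top",d)
print("bench z",np.median(W[190:200,100:140,2]), np.median(W[300:310,340:380,2]))
def show(m,nm):
    P=W[m];r=cv2.minAreaRect(P[:,:2].astype(np.float32));print(nm,m.sum(),np.round(r[0],1),np.round(r[1],1),round(r[2],1),np.round(P.mean(0),1))
def reg(x0,x1,y0,y1,z0,z1):
    return (W[...,0]>x0)&(W[...,0]<x1)&(W[...,1]>y0)&(W[...,1]<y1)&(W[...,2]>z0)&(W[...,2]<z1)
show(reg(420,620,-130,20,6,18),"base")
show(reg(460,590,-95,-25,33,42),"face")
show(reg(440,620,-20,60,42,56),"gate")
show(reg(400,560,-340,-240,12,25),"plate")
show(reg(400,560,-340,-240,48,62),"rib")
c=im[210:330,250:440];cv2.imwrite("pics/z0.png",cv2.resize(c,None,fx=4.2,fy=4.2,interpolation=cv2.INTER_CUBIC))
E
```

```text
bench z 6.133454668133254 -0.013903069793627765
base 1191 [518.4 -55. ] [145.3 193.1] 89.2 [519.6 -49.3  12. ]
face 704 [530.6 -62.7] [109.7  62.4] 0.5 [522.7 -60.7  37.9]
gate 224 [519.2   6.6] [144.4  52. ] 0.5 [5.228e+02 2.000e-01 4.840e+01]
plate 646 [ 482.2 -287.7] [110.7  61.2] 7.2 [ 475.4 -287.    19.7]
rib 133 [ 475.  -288.2] [35.6 24.2] 8.9 [ 474.5 -287.8   54.7]
```

View pics/z0.png

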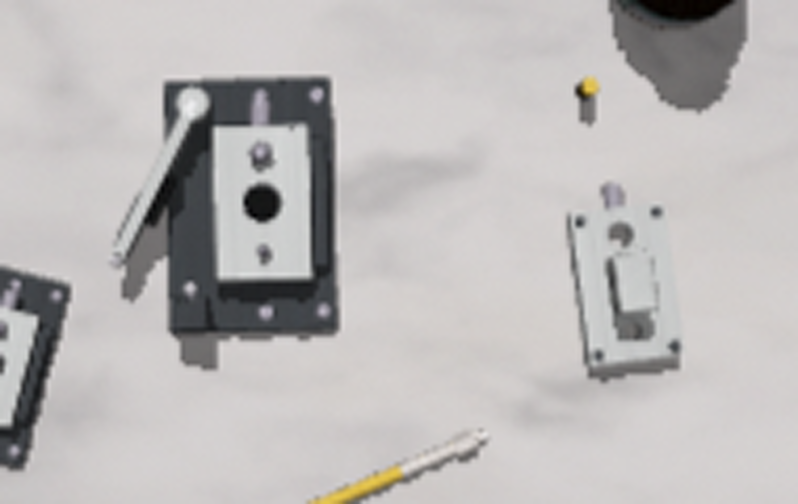

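Sizes and heights check out: parting face at 37.9, rib at 54.7 and 35.6x24.2. Next I'll plan a move over the nest for a wrist look.

```bash
cat >> h.py <<'E'
from scipy.spatial.transform import Rotation as R
def rot(q): return R.from_quat([q[1],q[2],q[3],q[0]])
def down(yaw): # tool z down, tool y at world angle 90deg+yaw, tool x toward -x
    y=np.array([-np.sin(yaw),np.cos(yaw),0]);z=np.array([0,0,-1.]);x=np.cross(y,z)
    return R.from_matrix(np.stack([x,y,z],1))
def plan(p,yaw,n=None,p0=None,R0=None):
    from workcell import manip
    s=manip.read_state()
    p0=s["tcp_pos"] if p0 is None else np.array(p0,float); R0=rot(s["orientation"]) if R0 is None else R0
    Rt=down(yaw); p=np.array(p,float); rv=(R0.inv()*Rt).as_rotvec()
    if n is None: n=int(np.ceil(max(np.linalg.norm(p-p0)/40,np.linalg.norm(rv)/.12)))
    print("n",n,"const-world straight:");Rk=R0
    for k in range(n):
        print(np.round(Rk.inv().apply((p-p0)/n)/1000,4).tolist(),np.round(rv/n,4).tolist()); Rk=Rk*R.from_rotvec(rv/n)
def tcpT(s):
    T=np.eye(4);T[:3,:3]=rot(s["orientation"]).as_matrix();T[:3,3]=s["tcp_pos"]
    return T@imaging.camera_info("wrist")["hand_eye"]
E
python3 - <<'E'
from h import *
plan([500,20,215],0.02,20)
E
```

```text
n 20 const-world straight:
[-0.0223, -0.0224, 0.0004] [-0.0, -0.0, -0.0225]
[-0.0218, -0.0229, 0.0004] [-0.0, -0.0, -0.0225]
[-0.0213, -0.0234, 0.0004] [-0.0, -0.0, -0.0225]
[-0.0207, -0.0239, 0.0004] [-0.0, -0.0, -0.0225]
[-0.0202, -0.0243, 0.0004] [-0.0, -0.0, -0.0225]
[-0.0197, -0.0248, 0.0004] [-0.0, -0.0, -0.0225]
[-0.0191, -0.0252, 0.0004] [-0.0, -0.0, -0.0225]
[-0.0185, -0.0256, 0.0004] [-0.0, -0.0, -0.0225]
[-0.0179, -0.0261, 0.0004] [-0.0, -0.0, -0.0225]
[-0.0173, -0.0265, 0.0004] [-0.0, -0.0, -0.0225]
[-0.0167, -0.0268, 0.0004] [-0.0, -0.0, -0.0225]
[-0.0161, -0.0272, 0.0004] [-0.0, -0.0, -0.0225]
[-0.0155, -0.0276, 0.0004] [-0.0, -0.0, -0.0225]
[-0.0149, -0.0279, 0.0004] [-0.0, -0.0, -0.0225]
[-0.0143, -0.0282, 0.0004] [-0.0, -0.0, -0.0225]
[-0.0136, -0.0285, 0.0004] [-0.0, -0.0, -0.0225]
[-0.013, -0.0288, 0.0004] [-0.0, -0.0, -0.0225]
[-0.0123, -0.0291, 0.0004] [-0.0, -0.0, -0.0225]
[-0.0117, -0.0294, 0.0004] [-0.0, -0.0, -0.0225]
[-0.011, -0.0297, 0.0004] [-0.0, -0.0, -0.0225]
```

Call:
servo_tool(
  slide=[
    [-0.022,-0.0225,0],
    [-0.022,-0.023,0],
    [-0.021,-0.0235,0],
    [-0.021,-0.024,0],
    [-0.02,-0.0245,0],
    [-0.0195,-0.025,0],
    [-0.019,-0.025,0],
    [-0.0185,-0.0255,0],
    [-0.018,-0.026,0],
    [-0.017,-0.0265,0],
  ],
  twist=[
    [0,0,-0.0225],
    [0,0,-0.0225],
    [0,0,-0.0225],
    [0,0,-0.0225],
    [0,0,-0.0225],
    [0,0,-0.0225],
    [0,0,-0.0225],
    [0,0,-0.0225],
    [0,0,-0.0225],
    [0,0,-0.0225],
  ],
  claw=0,
)

```text
t: 1.38
tcp_pos: [390.1, 315.3, 222.9]
orientation: [0.0, 0.102, 0.995, 0.0]
contact_force: [0.4, 0.2, 0.0]
width: 0.28
```

Call:
servo_tool(
  slide=[
    [-0.0165,-0.027,0],
    [-0.016,-0.027,0],
    [-0.0155,-0.0275,0],
    [-0.015,-0.028,0],
    [-0.0145,-0.028,0],
    [-0.0135,-0.0285,0],
    [-0.013,-0.029,0],
    [-0.0125,-0.029,0],
    [-0.0115,-0.0295,0],
    [-0.011,-0.0295,0],
  ],
  twist=[
    [0,0,-0.0225],
    [0,0,-0.0225],
    [0,0,-0.0225],
    [0,0,-0.0225],
    [0,0,-0.0225],
    [0,0,-0.0225],
    [0,0,-0.0225],
    [0,0,-0.0225],
    [0,0,-0.0225],
    [0,0,-0.0225],
  ],
)

```text
t: 2.22
tcp_pos: [499.2, 18.7, 223.0]
orientation: [0.0, -0.011, 1.0, 0.0]
contact_force: [0.3, -0.5, 0.9]
width: 0.004
```

```bash
python3 - <<'E'
from h import *
from workcell import manip,nets
s=manip.read_state();im,d=imaging.grab_frame("wrist");cv2.imwrite("pics/w1.png",im);np.save("pics/w1.npy",d)
T=tcpT(s);np.save("pics/w1T.npy",T);print(s["t"],s["tcp_pos"],s["orientation"],s["width"])
for n in ["nest","gate_push","gate_hinge","big_dowel","small_dowel","pad_top"]:
    print(n,[(np.round(r["position"]),round(r["conf"],2)) for r in nets.place_of("wrist",n)])
W=cloud("wrist",d,T)
def show(m,nm):
    P=W[m];r=cv2.minAreaRect(P[:,:2].astype(np.float32));print(nm,m.sum(),np.round(r[0],1),np.round(r[1],1),round(r[2],1),np.round(P.mean(0),1))
def reg(x0,x1,y0,y1,z0,z1):
    return (W[...,0]>x0)&(W[...,0]<x1)&(W[...,1]>y0)&(W[...,1]<y1)&(W[...,2]>z0)&(W[...,2]<z1)
show(reg(400,650,-130,20,9,15),"base")
show(reg(460,590,-95,-25,35,41),"face")
show(reg(440,570,-10,80,45,56),"gate")
E
```

```text
2.2167 [499.23797023  18.74659462 222.99659919] [ 3.57019808e-04 -1.06318901e-02  9.99943405e-01  1.51939222e-04] 0.0037734386967973785
nest [(array([526., -64.,   2.]), 0.89), (array([425., 104.,  -1.]), 0.58)]
gate_push [(array([421., 144.,  22.]), 0.86), (array([513.,  18.,  25.]), 0.76)]
gate_hinge [(array([583., -19.,  36.]), 0.92), (array([478., 123.,  25.]), 0.83), (array([553., -60.,  38.]), 0.16)]
big_dowel [(array([440., 100.,  29.]), 0.91)]
small_dowel [(array([404., 110.,  24.]), 0.97), (array([496., -59.,  40.]), 0.75)]
pad_top [(array([522., -57.,  45.]), 0.71), (array([430., 110.,  30.]), 0.53)]
base 8227 [522.5 -53.7] [157.6 105.8] 1.8 [505.2 -46.7  12. ]
face 6893 [528.5 -59.5] [105.5  64.5] 2.2 [520.9 -61.1  38. ]
gate 1156 [507.5   9.6] [123.4  38.9] 0.0 [519.9   7.4  48.7]
```

View pics/w1.png

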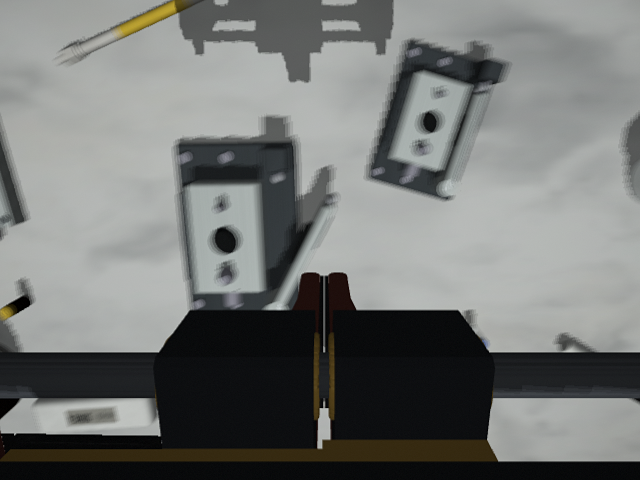

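The wrist view shows the nest at (225,225), its open gate running from (285,300) to (335,195), and the small decoy nest at (435,120). The arm has settled now, so I'll fit more precisely.

```bash
python3 - <<'E'
from h import *
from workcell import manip
s=manip.read_state();im,d=imaging.grab_frame("wrist");np.save("pics/w2.npy",d);cv2.imwrite("pics/w2.png",im)
T=tcpT(s);np.save("pics/w2T.npy",T);print(s["t"],s["tcp_pos"],s["orientation"])
W=cloud("wrist",d,T);v,u=np.mgrid[0:480,0:640]
z=W[...,2]
m=(u>160)&(u<310)&(v>130)&(v<310)&(z>36.5)&(z<39.5)
n,l,st,c=cv2.connectedComponentsWithStats(m.astype(np.uint8));k=1+np.argmax(st[1:,4]);m=cv2.morphologyEx((l==k).astype(np.uint8),cv2.MORPH_OPEN,np.ones((9,9)))>0
P=W[m];r=cv2.minAreaRect(P[:,:2].astype(np.float32));print("face",r)
m=(u>265)&(u<350)&(v>180)&(v<312)&(z>46.5)&(z<52)
n,l,st,c=cv2.connectedComponentsWithStats(m.astype(np.uint8));k=1+np.argmax(st[1:,4]);P=W[l==k]
print("gate",len(P),P.min(0),P.max(0),cv2.minAreaRect(P[:,:2].astype(np.float32)))
cv2.imwrite("pics/w2z.png",cv2.resize(im[120:320,160:360],None,fx=3,fy=3,interpolation=cv2.INTER_CUBIC))
E
```

```text
2.5667 [498.56103414  21.78838211 222.61872727] [-1.04158364e-04 -1.11386498e-02  9.99937922e-01  2.68302854e-04]
face ((521.707275390625, -60.484840393066406), (86.93309020996094, 57.59458923339844), 0.33781129121780396)
gate 1325 [489.96104903 -26.44574855  46.50256159] [582.66951638  28.96463307  51.10693299] ((539.2425537109375, 4.8670196533203125), (17.013874053955078, 105.3264389038086), 61.241973876953125)
```

View pics/w2z.png

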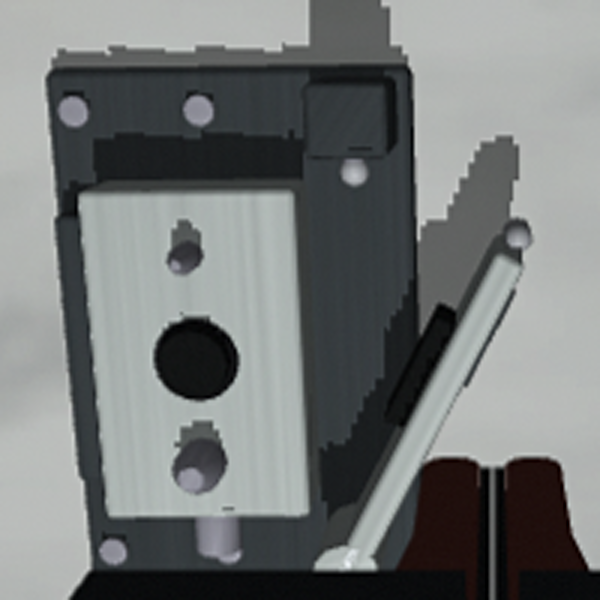

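```bash
cat >> h.py <<'E'
def ray(n,uv,z,T=None):
    c=imaging.camera_info(n); P=c["pose"] if T is None else T
    q=np.array([(uv[0]-c["cx"])/c["fx"],-(uv[1]-c["cy"])/c["fy"],-1]);q=P[:3,:3]@q
    return P[:3,3]+q*(z-P[2,3])/q[2]
E
python3 - <<'E'
from h import *
T=np.load("pics/w2T.npy")
f=lambda a,b,z:np.round(ray("wrist",(160+a/3,120+b/3),z,T),1)
C=[f(78,190,38),f(298,190,38),f(110,515,38),f(310,515,38)];print(C,np.mean(C,0))
print("pad",f(196,360,44));print("small",f(183,262,46),"tip",f(178,266,54),"big tip",f(190,480,54))
print("post",f(305,82,50),f(390,82,50),"ball",f(517,234,45),"hinge",f(345,560,52))
print("base corners",f(50,70,12),f(408,68,12))
# top
print("top pad",ray("top",(250+262/4.2,210+203/4.2),44),"rib",ray("top",(250+633/4.2,210+283/4.2),55))
E
```

```text
[array([477.3, -92. ,  38. ]), array([475.9, -31.8,  38. ]), array([572.1, -88.2,  38. ]), array([570.8, -29.8,  38. ])] [524.025 -60.45   38.   ]
pad [523. -60.  44.]
small [495.1 -62.1  46. ] tip [494.7 -61.5  54. ] big tip [554.7 -60.6  54. ]
post [446.4 -27.8  50. ] [445.9  -5.8  50. ] ball [485.6  28.2  45. ] hinge [578.5 -18.1  52. ]
base corners [ 446.4 -106.3   12. ] [443.6  -3.6  12. ]
top pad [521.26609594 -61.35762676  44.        ] rib [ 473.09433986 -287.74073248   55.        ]
```

Nest origin is about (524,-60.5), yaw about 0.02. The gate hinge is at (585,-18) and the gate is about 0.46 open; the dowel and post positions agree with this. I'll go down outside the gate.

Call:
servo_tool(
  slide=[
    [-0.006,0.02,0],
    [-0.006,0.02,0.02],
    [0,0,0.03],
    [0,0,0.03],
    [0,0,0.03],
    [0,0,0.025],
    [0,0,0.025],
    [0,0,0.02],
    [0,0,0.013],
    [0,0,0.004],
  ],
  twist=[
    [0,0,0],
    [0,0,0],
    [0,0,0],
    [0,0,0],
    [0,0,0],
    [0,0,0],
    [0,0,0],
    [0,0,0],
    [0,0,0],
    [0,0,0],
  ],
)

```text
t: 3.45
tcp_pos: [508.4, 61.6, 23.6]
orientation: [-0.002, -0.011, 1.0, -0.0]
contact_force: [-0.6, 0.1, -0.7]
width: 0.004
```

Call:
servo_tool(
  slide=[
    [0,-0.006,0],
    [0,-0.008,0],
    [0,-0.007,0],
    [0,-0.006,0],
    [0,-0.005,0],
    [0,-0.005,0],
    [0,-0.005,0],
    [0,-0.004,0],
    [0,-0.003,0],
    [0,0,0],
  ],
  twist=[
    [0,0,0],
    [0,0,0],
    [0,0,0],
    [0,0,0],
    [0,0,0],
    [0,0,0],
    [0,0,0],
    [0,0,0],
    [0,0,0],
    [0,0,0],
  ],
)

```text
t: 4.28
tcp_pos: [511.0, 10.7, 25.7]
orientation: [-0.0, -0.01, 1.0, -0.0]
contact_force: [0.6, -0.6, 0.5]
width: 0.007
```

Call:
servo_tool(
  slide=[
    [0,-0.002,0],
    [0,-0.002,0],
    [0,-0.002,0],
    [0,-0.0015,0],
    [0,-0.0015,0],
    [0,-0.0015,0],
    [0,-0.0015,0],
    [0,-0.001,0],
    [0,0,0],
    [0,0,0],
  ],
  twist=[
    [0,0,0],
    [0,0,0],
    [0,0,0],
    [0,0,0],
    [0,0,0],
    [0,0,0],
    [0,0,0],
    [0,0,0],
    [0,0,0],
    [0,0,0],
  ],
)

```text
t: 5.12
tcp_pos: [511.1, -0.5, 25.6]
orientation: [-0.0, -0.01, 1.0, 0.0]
contact_force: [-1.5, 5.1, 0.4]
width: 0.003
```

Call:
servo_tool(
  slide=[
    [0,-0.001,0],
    [0,-0.001,0],
    [0,-0.001,0],
    [0,-0.001,0],
    [0,-0.001,0],
    [0,-0.001,0],
    [0,0,0],
    [0,0,0],
    [0,0,0],
    [0,0,0],
  ],
  twist=[
    [0,0,0],
    [0,0,0],
    [0,0,0],
    [0,0,0],
    [0,0,0],
    [0,0,0],
    [0,0,0],
    [0,0,0],
    [0,0,0],
    [0,0,0],
  ],
)

```text
t: 5.95
tcp_pos: [511.4, -6.8, 25.6]
orientation: [-0.0, -0.01, 1.0, 0.0]
contact_force: [-0.8, 4.9, 0.5]
width: 0.003
```

```bash
python3 - <<'E'
from h import *
im,d=imaging.grab_frame("top");np.save("pics/t3.npy",d)
cv2.imwrite("pics/t3.png",cv2.resize(im[215:305,270:350],None,fx=6,fy=6,interpolation=cv2.INTER_CUBIC))
im,d=imaging.grab_frame("wrist");cv2.imwrite("pics/w3.png",im)
E
```

```text
(no output)
```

View pics/w3.png

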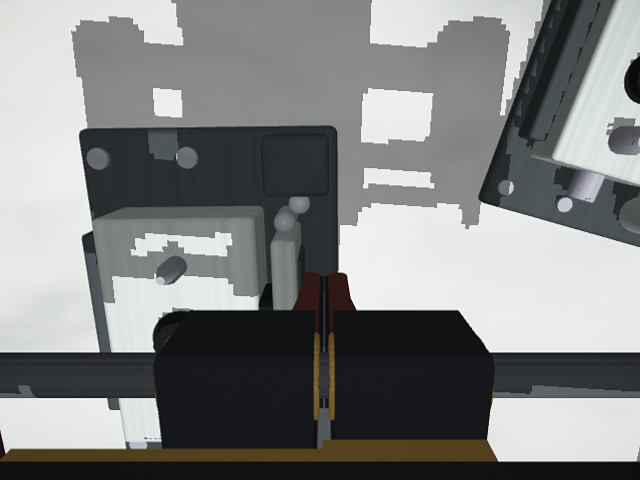

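The gate is nearly parallel to the nest, with its nose at (285,220) beside the post. I'll keep pushing until the force rises against the stop.

Call:
servo_tool(
  slide=[
    [0,-0.001,0],
    [0,-0.001,0],
    [0,-0.001,0],
    [0,-0.001,0],
    [0,0,0],
    [0,0,0],
    [0,0,0],
    [0,0,0],
    [0,0,0],
    [0,0,0],
  ],
  twist=[
    [0,0,0],
    [0,0,0],
    [0,0,0],
    [0,0,0],
    [0,0,0],
    [0,0,0],
    [0,0,0],
    [0,0,0],
    [0,0,0],
    [0,0,0],
  ],
)

```text
t: 6.88
tcp_pos: [511.3, -7.1, 25.6]
orientation: [-0.0, -0.012, 1.0, 0.002]
contact_force: [-2.0, 14.1, 2.2]
width: 0.005
```

The position has stopped and the force is rising (14 N), so it's at the stop. I'll back off, rise, and check the gate from above.

Call:
servo_tool(
  slide=[
    [0,0.006,0],
    [0,0.012,0],
    [0,0.015,0],
    [0,0.01,-0.02],
    [0,0,-0.03],
    [0,0,-0.035],
    [0,0,-0.035],
    [0,-0.01,-0.035],
    [0,-0.02,-0.03],
    [0,-0.02,-0.01],
  ],
  twist=[
    [0,0,0],
    [0,0,0],
    [0,0,0],
    [0,0,0],
    [0,0,0],
    [0,0,0],
    [0,0,0],
    [0,0,0],
    [0,0,0],
    [0,0,0],
  ],
  claw=0.7,
)

```text
t: 7.72
tcp_pos: [514.1, -19.0, 225.4]
orientation: [0.004, -0.01, 1.0, 0.0]
contact_force: [1.3, 0.7, 0.4]
width: 0.691
```

Call:
servo_tool(
  slide=[
    [0.006,-0.01,0],
    [0.006,-0.01,0],
    [0.006,-0.01,0],
    [0.006,-0.01,0],
    [0,0,0],
    [0,0,0],
    [0,0,0],
    [0,0,0],
    [0,0,0],
    [0,0,0],
  ],
  twist=[
    [0,0,0],
    [0,0,0],
    [0,0,0],
    [0,0,0],
    [0,0,0],
    [0,0,0],
    [0,0,0],
    [0,0,0],
    [0,0,0],
    [0,0,0],
  ],
)

```text
t: 8.55
tcp_pos: [488.7, -58.4, 220.6]
orientation: [-0.0, -0.011, 1.0, -0.0]
contact_force: [0.6, -0.3, -0.1]
width: 0.698
```

```bash
python3 - <<'E'
from h import *
from workcell import manip
s=manip.read_state();im,d=imaging.grab_frame("wrist");np.save("pics/w4.npy",d);cv2.imwrite("pics/w4.png",im)
T=tcpT(s);np.save("pics/w4T.npy",T);print(s["t"],s["tcp_pos"],s["orientation"],s["contact_force"],s["width"])
E
```

```text
8.55 [488.68030108 -58.4222022  220.55149062] [-4.41899803e-05 -1.05459333e-02  9.99944389e-01 -2.21144259e-06] [ 0.58687975 -0.25590033 -0.10212583] 0.6980190723485468
```

View pics/w4.png

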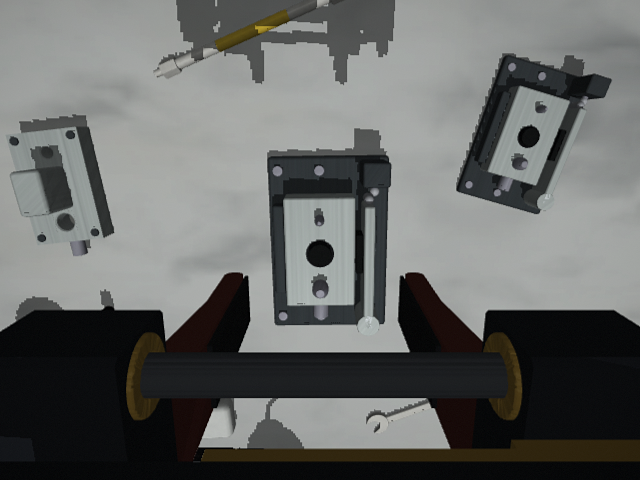

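The gate now runs parallel to the nest, from the hinge at (368,325) to its nose at (372,195) against the post. The upper half is at the left, around (55,185). I'll compute the gate angle and refine the nest pose.

```bash
python3 - <<'E'
from h import *
T=np.load("pics/w4T.npy");d=np.load("pics/w4.npy");im=cv2.imread("pics/w4.png")
W=cloud("wrist",d,T);v,u=np.mgrid[0:480,0:640];z=W[...,2]
m=(u>358)&(u<382)&(v>212)&(v<310)&(z>46)&(z<52)
P=W[m];vx=cv2.fitLine(P[:,:2].astype(np.float32),cv2.DIST_HUBER,0,.01,.01).ravel();print("gate dir",np.arctan2(vx[1],vx[0])%np.pi, vx,m.sum())
m=(u>270)&(u<362)&(v>180)&(v<315)&(z>36.5)&(z<39.5)
n,l,st,c=cv2.connectedComponentsWithStats(m.astype(np.uint8));k=1+np.argmax(st[1:,4]);m=(l==k)
# edges: per row min/max y
L=[];Rr=[]
for r in range(205,298):
    q=np.where(m[r])[0]
    if len(q)>20: L.append(W[r,q[0],:2]);Rr.append(W[r,q[-1],:2])
for e in (L,Rr):
    f=cv2.fitLine(np.array(e,np.float32),cv2.DIST_HUBER,0,.01,.01).ravel();print("edge",np.arctan(f[1]/f[0]),f[3]+(524-f[2])*f[1]/f[0])
cv2.imwrite("pics/w4a.png",cv2.resize(im[140:340,260:400],None,fx=4,fy=4,interpolation=cv2.INTER_CUBIC)[:600*2][:800])
E
python3 -c "
import cv2;i=cv2.imread('pics/w4.png');cv2.imwrite('pics/w4b.png',cv2.resize(i[170:330,260:400],None,fx=3.75,fy=3.75,interpolation=cv2.INTER_CUBIC))"
```

```text
gate dir 0.032805 [ 9.9946195e-01  3.2799114e-02  5.2686902e+02 -2.0978796e+01] 1052
edge 0.031346668 -91.01299
edge 0.041190006 -32.2759
```

View pics/w4b.png

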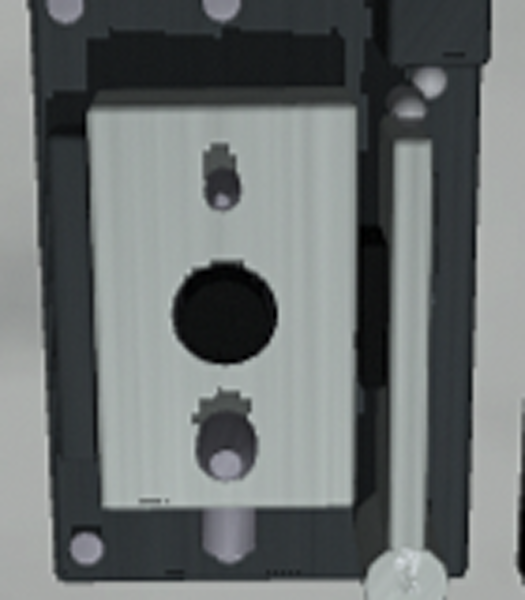

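```bash
python3 - <<'E'
from h import *
T=np.load("pics/w4T.npy")
f=lambda a,b,z:ray("wrist",(260+(a+.5)/3.75-.5,170+(b+.5)/3.75-.5),z,T)
C=[f(88,106,38),f(357,104,38),f(104,506,38),f(354,506,38)];print(np.round(C,1),np.mean(C,0))
s,b=f(222,199,54),f(226,463,54)
print("pad",f(225,312,44),"tips",s,b,np.linalg.norm(b-s),np.arctan2(b[1]-s[1],b[0]-s[0]),(s+b)/2)
d=np.load("pics/w4.npy");W=cloud("wrist",d,T);v,u=np.mgrid[0:480,0:640];z=W[...,2]
for z0,z1,nm in((18,22,"plate"),(52,57,"rib")):
    m=(u<115)&(v>100)&(v<260)&(z>z0)&(z<z1);P=W[m];print(nm,m.sum(),cv2.minAreaRect(P[:,:2].astype(np.float32)))
plan([474-8,-287,215],0.1,10)
E
```

```text
[[477.3 -92.5  38. ]
 [475.6 -33.5  38. ]
 [571.7 -89.   38. ]
 [570.5 -30.5  38. ]] [523.78197926 -61.37853949  38.        ]
pad [521.97974262 -61.54583439  44.        ] tips [494.01314635 -62.60830743  54.        ] [553.88025625 -60.6337992   54.        ] 59.89966219024095 0.03296956796972146 [523.9467013  -61.62105332  54.        ]
plate 5395 ((481.0133056640625, -289.01904296875), (107.9202651977539, 61.923431396484375), 7.661074638366699)
rib 1398 ((475.121826171875, -288.97271728515625), (36.2059211730957, 24.730714797973633), 9.172662734985352)
n 10 const-world straight:
[0.0027, -0.0228, 0.0006] [0.0, -0.0, -0.0079]
[0.0029, -0.0228, 0.0006] [0.0, -0.0, -0.0079]
[0.0031, -0.0227, 0.0006] [0.0, -0.0, -0.0079]
[0.0033, -0.0227, 0.0006] [0.0, -0.0, -0.0079]
[0.0035, -0.0227, 0.0006] [0.0, -0.0, -0.0079]
[0.0036, -0.0227, 0.0006] [0.0, -0.0, -0.0079]
[0.0038, -0.0226, 0.0006] [0.0, -0.0, -0.0079]
[0.004, -0.0226, 0.0006] [0.0, -0.0, -0.0079]
[0.0042, -0.0226, 0.0006] [0.0, -0.0, -0.0079]
[0.0044, -0.0225, 0.0006] [0.0, -0.0, -0.0079]
```

```bash
python3 - <<'E'
from h import *
d=np.load("pics/top0.npy");W=cloud("top",d)
m=(W[...,0]>530)&(W[...,0]<680)&(W[...,1]>-330)&(W[...,1]<-200)&(W[...,2]>60);P=W[m];print(P.min(0),P.max(0))
plan([442,-288,215],0.145,10)
E
```

```text
[ 636.39519018 -329.89067827   60.56214955] [ 679.94689863 -275.54787876  142.99730545]
n 10 const-world straight:
[0.0051, -0.0228, 0.0006] [0.0, -0.0, -0.0124]
[0.0054, -0.0228, 0.0006] [0.0, -0.0, -0.0124]
[0.0057, -0.0227, 0.0006] [0.0, -0.0, -0.0124]
[0.006, -0.0226, 0.0006] [0.0, -0.0, -0.0124]
[0.0063, -0.0226, 0.0006] [0.0, -0.0, -0.0124]
[0.0065, -0.0225, 0.0006] [0.0, -0.0, -0.0124]
[0.0068, -0.0224, 0.0006] [0.0, -0.0, -0.0124]
[0.0071, -0.0223, 0.0006] [0.0, -0.0, -0.0124]
[0.0074, -0.0222, 0.0006] [0.0, -0.0, -0.0124]
[0.0077, -0.0221, 0.0006] [0.0, -0.0, -0.0124]
```

Bottle is well clear (x > 636).

Call:
servo_tool(
  slide=[
    [0.005,-0.023,0],
    [0.0055,-0.023,0],
    [0.0055,-0.023,0],
    [0.006,-0.0225,0],
    [0.006,-0.0225,0],
    [0.0065,-0.0225,0],
    [0.007,-0.0225,0],
    [0.007,-0.0225,0],
    [0.0075,-0.022,0],
    [0.0075,-0.022,0],
  ],
  twist=[
    [0,0,-0.0125],
    [0,0,-0.0125],
    [0,0,-0.0125],
    [0,0,-0.0125],
    [0,0,-0.0125],
    [0,0,-0.0125],
    [0,0,-0.0125],
    [0,0,-0.0125],
    [0,0,-0.0125],
    [0,0,-0.0125],
  ],
)

```text
t: 9.43
tcp_pos: [442.1, -289.7, 220.7]
orientation: [0.0, -0.073, 0.997, 0.0]
contact_force: [0.2, -0.1, -0.2]
width: 0.699
```

Call:
servo_tool(
  slide=[
    [0,0,0],
    [0,0,0],
    [0,0,0],
    [0,0,0],
    [0,0,0],
    [0,0,0],
    [0,0,0],
    [0,0,0],
    [0,0,0],
    [0,0,0],
  ],
  twist=[
    [0,0,0],
    [0,0,0],
    [0,0,0],
    [0,0,0],
    [0,0,0],
    [0,0,0],
    [0,0,0],
    [0,0,0],
    [0,0,0],
    [0,0,0],
  ],
)

```text
t: 10.27
tcp_pos: [442.3, -288.7, 220.7]
orientation: [0.0, -0.073, 0.997, 0.0]
contact_force: [-0.4, -0.1, 1.1]
width: 0.699
```

```bash
python3 - <<'E'
from h import *
from workcell import manip
s=manip.read_state();im,d=imaging.grab_frame("wrist");np.save("pics/w5.npy",d);cv2.imwrite("pics/w5.png",im)
T=tcpT(s);np.save("pics/w5T.npy",T);print(s["t"],s["tcp_pos"],s["orientation"],s["contact_force"],s["width"])
cv2.imwrite("pics/w5b.png",cv2.resize(im[170:330,240:400],None,fx=3.75,fy=3.75,interpolation=cv2.INTER_CUBIC))
W=cloud("wrist",d,T);v,u=np.mgrid[0:480,0:640];z=W[...,2]
for z0,z1,nm in((18,22,"plate"),(52,57,"rib")):
    m=(u>240)&(u<400)&(v>150)&(v<330)&(z>z0)&(z<z1);P=W[m];print(nm,m.sum(),cv2.minAreaRect(P[:,:2].astype(np.float32)))
E
```

```text
10.2667 [ 442.32317276 -288.68863953  220.66023488] [ 2.90585192e-06 -7.25927703e-02  9.97361664e-01  1.32251740e-05] [-0.41233699 -0.06236565  1.12399256] 0.6988449862756905
plate 5308 ((475.2255554199219, -289.90313720703125), (96.613525390625, 60.09709167480469), 7.523832321166992)
rib 1199 ((474.6771240234375, -289.60443115234375), (35.60820388793945, 23.420944213867188), 7.6226396560668945)
```

View pics/w5b.png

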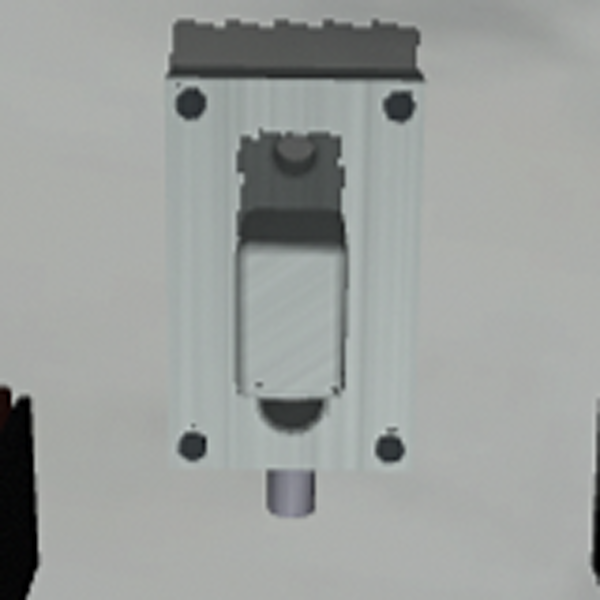

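The wrist view shows the upper half centred, with the rib at zoom (293,320) and the port stub at its +x end. It sits at (475,-289.8) with yaw 0.132, and the measured 96.6x60.1 matches the given size. I'll descend with the tips about 5 mm above the plate.

Call:
servo_tool(
  slide=[
    [-0.01,-0.0015,0.01],
    [-0.011,-0.002,0.02],
    [-0.0115,-0.002,0.025],
    [0,0,0.025],
    [0,0,0.025],
    [0,0,0.025],
    [0,0,0.025],
    [0,0,0.02],
    [0,0,0.014],
    [0,0,0.005],
  ],
  twist=[
    [0,0,0.0065],
    [0,0,0.0065],
    [0,0,0],
    [0,0,0],
    [0,0,0],
    [0,0,0],
    [0,0,0],
    [0,0,0],
    [0,0,0],
    [0,0,0],
  ],
)

```text
t: 11.15
tcp_pos: [474.0, -289.0, 24.4]
orientation: [-0.002, -0.066, 0.998, 0.001]
contact_force: [-0.2, 1.2, -0.1]
width: 0.699
```

```bash
python3 - <<'E'
from h import *
from workcell import manip
s=manip.read_state();print(s["t"],s["tcp_pos"],s["contact_force"],rot(s["orientation"]).as_matrix()[:2,1])
plan([475,-289.7,24],0.132,2)
E
```

```text
11.15 [ 474.01392911 -289.02255459   24.42490345] [-0.20913501  1.1726664  -0.09135062] [-0.1319016   0.99126114]
n 2 const-world straight:
[-0.0004, -0.0004, 0.0002] [0.0009, -0.0015, 0.0001]
[-0.0004, -0.0004, 0.0002] [0.0009, -0.0015, 0.0001]
```

Call:
servo_tool(
  slide=[
    [0,0,0],
    [0,0,0],
    [0,0,0],
    [0,0,0],
    [0,0,0],
    [0,0,0],
    [0,0,0],
    [0,0,0],
    [0,0,0],
    [0,0,0],
  ],
  twist=[
    [0,0,0],
    [0,0,0],
    [0,0,0],
    [0,0,0],
    [0,0,0],
    [0,0,0],
    [0,0,0],
    [0,0,0],
    [0,0,0],
    [0,0,0],
  ],
  claw=0,
  newtons=45,
)

```text
t: 11.98
tcp_pos: [475.6, -289.7, 27.3]
orientation: [0.0, -0.066, 0.998, 0.0]
contact_force: [-0.8, 1.1, 5.1]
width: 0.267
```

Call:
servo_tool(
  slide=[
    [0,0,-0.005],
    [0,0,-0.01],
    [0,0,-0.015],
    [0,0,-0.02],
    [0,0,-0.02],
    [0,0,-0.02],
    [0,0,-0.01],
    [0,0,0],
    [0,0,0],
    [0,0,0],
  ],
  twist=[
    [0,0,0],
    [0,0,0],
    [0,0,0],
    [0,0,0],
    [0,0,0],
    [0,0,0],
    [0,0,0],
    [0,0,0],
    [0,0,0],
    [0,0,0],
  ],
)

```text
t: 12.82
tcp_pos: [474.5, -289.2, 125.7]
orientation: [-0.001, -0.066, 0.998, 0.0]
contact_force: [-0.3, -0.8, -2.9]
width: 0.271
```

```bash
python3 - <<'E'
from h import *
from workcell import manip
s=manip.read_state();im,d=imaging.grab_frame("wrist");np.save("pics/w6.npy",d);cv2.imwrite("pics/w6.png",im)
T=tcpT(s);np.save("pics/w6T.npy",T);print(s["t"],s["tcp_pos"],s["orientation"],s["contact_force"],s["width"])
im,d=imaging.grab_frame("side");cv2.imwrite("pics/s6.png",cv2.resize(im[200:400,200:420],None,fx=3,fy=3))
E
```

```text
12.8167 [ 474.5436607  -289.17537616  125.65609966] [-7.59627220e-04 -6.61534584e-02  9.97809066e-01  4.59003086e-04] [-0.29019089 -0.77366902 -2.87240433] 0.2710366400014536
```

View pics/w6.png

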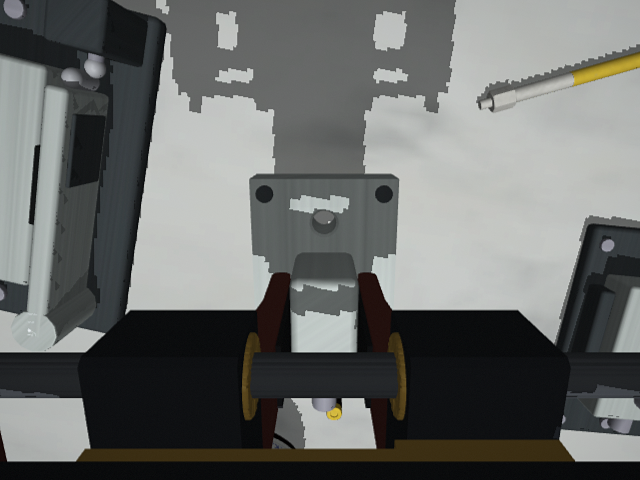

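View pics/s6.png

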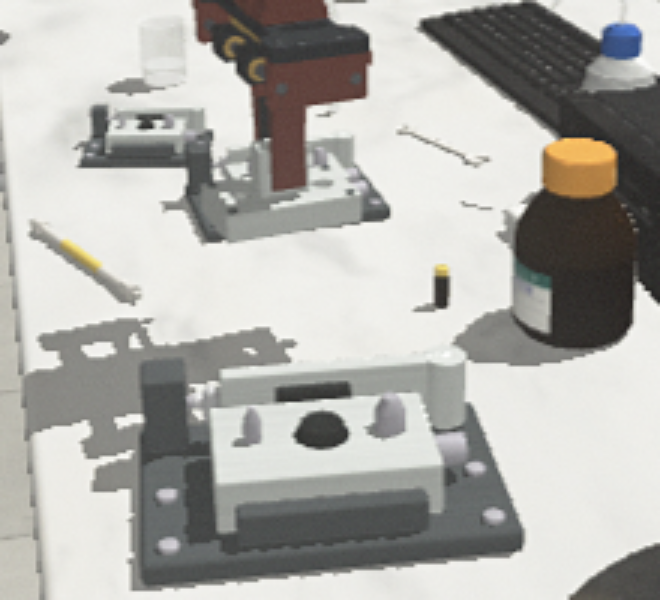

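The half is gripped and lifted level: plate screws at (264,194) and (384,194), small hole at (324,218), opening 0.27. The gate is still shut. I'll measure where the half sits in the hand from the screws.

```bash
python3 - <<'E'
from h import *
from workcell import manip
T5=np.load("pics/w5T.npy");T6=np.load("pics/w6T.npy");d=np.load("pics/w6.npy")
W=cloud("wrist",d,T6)
m=np.zeros((480,640),bool);m[180:250,255:395]=1;m&=(W[...,2]>105)&(W[...,2]<130)
P=W[m];A=np.c_[P[:,:2],np.ones(len(P))];print("plane",np.linalg.lstsq(A,P[:,2],rcond=None)[0][:2],np.median(P[:,2]))
zt=np.median(P[:,2])
def cen(img,u,v,r=9):
    g=cv2.cvtColor(img,cv2.COLOR_BGR2GRAY)[v-r:v+r+1,u-r:u+r+1].astype(float)
    w=np.clip(g.mean()*0.75-g,0,None);yy,xx=np.mgrid[-r:r+1,-r:r+1];return u+(w*xx).sum()/w.sum(),v+(w*yy).sum()/w.sum()
i5=cv2.imread("pics/w5.png");i6=cv2.imread("pics/w6.png")
a5=[ray("wrist",cen(i5,int(240+x/3.75),int(170+y/3.75),6),20,T5) for x,y in((190,103),(400,106),(193,446),(389,448))]
print(np.round(a5,1),"ctr",np.mean(a5,0))
p=np.array([475.1,-289.8]);yaw=.132;c,s=np.cos(yaw),np.sin(yaw)
loc=[np.array([[c,s],[-s,c]])@(q[:2]-np.mean(a5,0)[:2]) for q in a5];print("loc",np.round(loc,2))
for zz in(zt,):
    a6=[ray("wrist",cen(i6,u,v),zz,T6) for u,v in((264,194),(384,194))];print(np.round(a6,1),np.linalg.norm(a6[0]-a6[1]),np.linalg.norm(a5[0]-a5[1]))
    dd=a6[1]-a6[0];yw=np.arctan2(-dd[0],dd[1]);c,s=np.cos(yw),np.sin(yw)
    mid=(a6[0]+a6[1])[:2]/2-np.array([[c,-s],[s,c]])@((loc[0]+loc[1])/2);print("yaw",yw,"center",mid,"tcp",manip.read_state()["tcp_pos"])
E
```

```text
plane [-0.02414126 -0.00217163] 118.5831412352716
[[ 436.9 -319.    20. ]
 [ 430.6 -271.2   20. ]
 [ 520.4 -307.8   20. ]
 [ 514.1 -260.2   20. ]] ctr [ 475.48783081 -289.54140843   20.        ]
loc [[-42.14 -24.08]
 [-42.12  24.09]
 [ 42.08 -23.99]
 [ 42.18  23.98]]
[[ 436.  -318.8  118.6]
 [ 429.7 -271.1  118.6]] 48.05173371186666 48.166558466443895
yaw 0.132304795905641 center [ 474.58518946 -289.4001922 ] tcp [ 474.45395743 -289.25453967  125.391807  ]
```

Grasp is centred within 0.2 mm with matching yaw (0.132), and the underside is at z of about 98.5. I'll move above the nest at (524,-61.5), yaw 0.033.

```bash
python3 - <<'E'
from h import *
plan([524,-61.5,122],0.033,10,p0=[474.6,-289.3,125.5],R0=down(.132))
E
```

```text
n 10 const-world straight:
[-0.0079, 0.0219, 0.0003] [0.0, 0.0, 0.0099]
[-0.0077, 0.022, 0.0004] [0.0, 0.0, 0.0099]
[-0.0075, 0.0221, 0.0004] [0.0, 0.0, 0.0099]
[-0.0072, 0.0222, 0.0004] [0.0, 0.0, 0.0099]
[-0.007, 0.0222, 0.0004] [0.0, 0.0, 0.0099]
[-0.0068, 0.0223, 0.0004] [0.0, 0.0, 0.0099]
[-0.0066, 0.0224, 0.0004] [0.0, 0.0, 0.0099]
[-0.0064, 0.0224, 0.0004] [0.0, 0.0, 0.0099]
[-0.0061, 0.0225, 0.0004] [0.0, 0.0, 0.0099]
[-0.0059, 0.0225, 0.0004] [0.0, 0.0, 0.0099]
```

Call:
servo_tool(
  slide=[
    [-0.004,0.011,0],
    [-0.008,0.022,0],
    [-0.0075,0.022,0],
    [-0.0075,0.022,0],
    [-0.007,0.022,0],
    [-0.007,0.0225,0],
    [-0.0065,0.0225,0],
    [-0.0065,0.0225,0],
    [-0.006,0.0225,0],
    [-0.006,0.0225,0],
  ],
  twist=[
    [0,0,0.0099],
    [0,0,0.0099],
    [0,0,0.0099],
    [0,0,0.0099],
    [0,0,0.0099],
    [0,0,0.0099],
    [0,0,0.0099],
    [0,0,0.0099],
    [0,0,0.0099],
    [0,0,0.0099],
  ],
)

```text
t: 13.75
tcp_pos: [522.5, -72.2, 125.7]
orientation: [-0.001, -0.016, 1.0, -0.0]
contact_force: [-0.2, -1.1, -2.2]
width: 0.27
```

Call:
servo_tool(
  slide=[
    [-0.002,0.01,0],
    [0,0,0],
    [0,0,0],
    [0,0,0],
    [0,0,0],
    [0,0,0],
    [0,0,0],
    [0,0,0],
    [0,0,0],
    [0,0,0],
  ],
  twist=[
    [0,0,0],
    [0,0,0],
    [0,0,0],
    [0,0,0],
    [0,0,0],
    [0,0,0],
    [0,0,0],
    [0,0,0],
    [0,0,0],
    [0,0,0],
  ],
)

```text
t: 14.58
tcp_pos: [524.7, -63.4, 126.7]
orientation: [0.0, -0.016, 1.0, 0.0]
contact_force: [0.4, -0.3, -3.2]
width: 0.274
```

```bash
cat > w.py <<'E'
import sys
from h import *
from workcell import manip
n=sys.argv[1]
s=manip.read_state();im,d=imaging.grab_frame("wrist");np.save(f"pics/{n}.npy",d);cv2.imwrite(f"pics/{n}.png",im)
T=tcpT(s);np.save(f"pics/{n}T.npy",T);y=rot(s["orientation"]).as_matrix()
print(s["t"],np.round(s["tcp_pos"],2),"yaw",np.arctan2(-y[0,1],y[1,1]),"zdir",y[:,2].round(4),s["contact_force"].round(1),s["width"])
plan([524,-61.5,s["tcp_pos"][2]],0.033,1)
E
python3 w.py w7
```

```text
14.5833 [524.68 -63.37 126.66] yaw 0.032987378435001435 zdir [ 0.  0. -1.] [ 0.4 -0.3 -3.2] 0.2741384033947373
n 1 const-world straight:
[0.0006, 0.0018, 0.0] [0.0001, 0.0001, 0.0001]
```

View pics/w7.png

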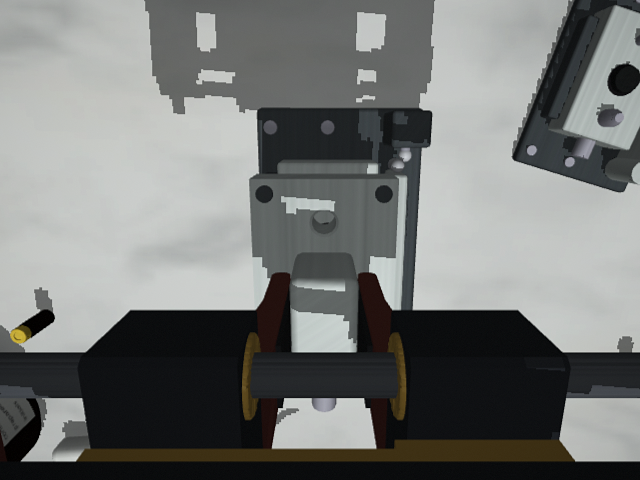

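Still above the nest and aligned by eye. I'll correct x/y and lower to just above the dowels.

Call:
servo_tool(
  slide=[
    [0.0006,0.0018,0.005],
    [0,0,0.007],
    [0,0,0.008],
    [0,0,0.008],
    [0,0,0.006],
    [0,0,0.003],
    [0,0,0],
    [0,0,0],
    [0,0,0],
    [0,0,0],
  ],
  twist=[
    [0,0,0],
    [0,0,0],
    [0,0,0],
    [0,0,0],
    [0,0,0],
    [0,0,0],
    [0,0,0],
    [0,0,0],
    [0,0,0],
    [0,0,0],
  ],
)

```text
t: 15.47
tcp_pos: [524.4, -61.5, 90.0]
orientation: [0.0, -0.017, 1.0, 0.0]
contact_force: [0.8, 0.1, -3.0]
width: 0.269
```

```bash
python3 w.py w8; python3 - <<'E'
from h import *
im,d=imaging.grab_frame("side");cv2.imwrite("pics/s8.png",cv2.resize(im[210:300,230:350],None,fx=6,fy=6,interpolation=cv2.INTER_CUBIC))
T=np.load("pics/w8T.npy");i=cv2.imread("pics/w8.png")
c,s=np.cos(.033),np.sin(.033)
def q(x,y,z):return proj("wrist",[524+c*x-s*y,-61.5+s*x+c*y,z],T)[0]
for p in((-48,-30,38),(-48,30,38),(-77,57,50),(-57,57,50),(-77,35,50),(-57,35,50)):
    u,v=q(*p);print(p,u.round(1),v.round(1));cv2.circle(i,(int(round(u)),int(round(v))),2,(0,0,255),-1)
cv2.imwrite("pics/w8z.png",cv2.resize(i[60:260,220:460],None,fx=3,fy=3,interpolation=cv2.INTER_CUBIC))
E
```

```text
15.4667 [524.36 -61.48  90.  ] yaw 0.033115315789293644 zdir [ 8.e-04  1.e-04 -1.e+00] [ 0.8  0.1 -3. ] 0.26910813085753343
n 1 const-world straight:
[0.0003, -0.0, 0.0] [0.0001, 0.0008, 0.0001]
(-48, -30, 38) 264.7 167.8
(-48, 30, 38) 384.3 167.8
(-77, 57, 50) 449.2 106.2
(-57, 57, 50) 446.1 150.8
(-77, 35, 50) 401.1 106.2
(-57, 35, 50) 399.2 150.8
```

View pics/w8z.png

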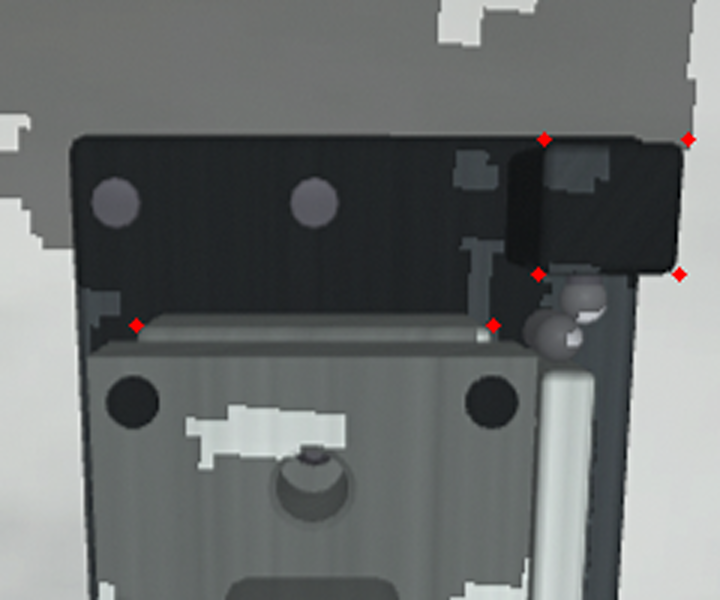

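View pics/s8.png

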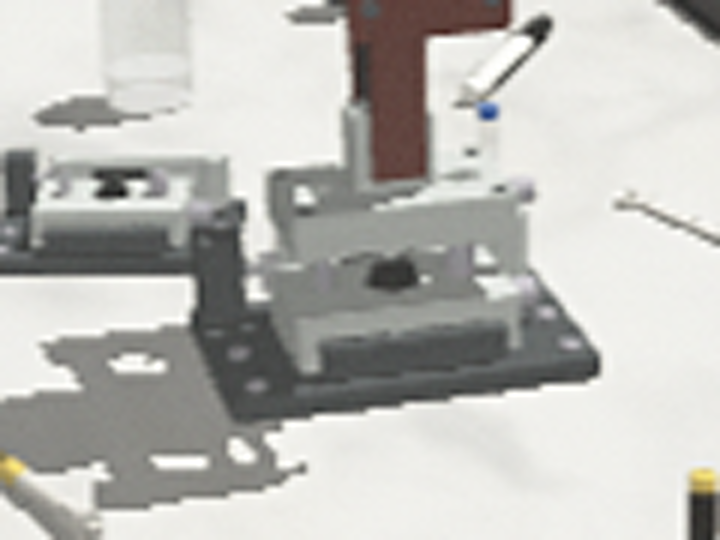

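The nest outline projects where I see it (within about 0.5 mm), and the small dowel shows centred in y through the small hole. I'll lower onto the dowel tapers.

Call:
servo_tool(
  slide=[
    [0.0003,0,0.002],
    [0,0,0.002],
    [0,0,0.002],
    [0,0,0.002],
    [0,0,0.002],
    [0,0,0.002],
    [0,0,0.001],
    [0,0,0],
    [0,0,0],
    [0,0,0],
  ],
  twist=[
    [0,0,0],
    [0,0,0],
    [0,0,0],
    [0,0,0],
    [0,0,0],
    [0,0,0],
    [0,0,0],
    [0,0,0],
    [0,0,0],
    [0,0,0],
  ],
)

```text
t: 16.4
tcp_pos: [523.8, -61.5, 76.7]
orientation: [0.0, -0.017, 1.0, 0.0]
contact_force: [-0.4, -0.6, -2.6]
width: 0.272
```

Call:
servo_tool(
  slide=[
    [0,0,0.001],
    [0,0,0.001],
    [0,0,0.001],
    [0,0,0.001],
    [0,0,0.001],
    [0,0,0],
    [0,0,0],
    [0,0,0],
    [0,0,0],
    [0,0,0],
  ],
  twist=[
    [0,0,0],
    [0,0,0],
    [0,0,0],
    [0,0,0],
    [0,0,0],
    [0,0,0],
    [0,0,0],
    [0,0,0],
    [0,0,0],
    [0,0,0],
  ],
)

```text
t: 17.23
tcp_pos: [523.7, -61.4, 71.7]
orientation: [0.0, -0.017, 1.0, 0.0]
contact_force: [0.5, 0.1, -2.9]
width: 0.274
```

Past the tapers with no side force. Now I'll press.

Call:
servo_tool(
  slide=[
    [0,0,0.001],
    [0,0,0.001],
    [0,0,0.001],
    [0,0,0.001],
    [0,0,0],
    [0,0,0],
    [0,0,0],
    [0,0,0],
    [0,0,0],
    [0,0,0],
  ],
  twist=[
    [0,0,0],
    [0,0,0],
    [0,0,0],
    [0,0,0],
    [0,0,0],
    [0,0,0],
    [0,0,0],
    [0,0,0],
    [0,0,0],
    [0,0,0],
  ],
)

```text
t: 18.07
tcp_pos: [523.9, -61.5, 68.0]
orientation: [0.0, -0.017, 1.0, 0.0]
contact_force: [-2.5, 0.3, 4.7]
width: 0.27
```

Call:
servo_tool(
  slide=[
    [0,0,0.001],
    [0,0,0.001],
    [0,0,0.001],
    [0,0,0.001],
    [0,0,0],
    [0,0,0],
    [0,0,0],
    [0,0,0],
    [0,0,0],
    [0,0,0],
  ],
  twist=[
    [0,0,0],
    [0,0,0],
    [0,0,0],
    [0,0,0],
    [0,0,0],
    [0,0,0],
    [0,0,0],
    [0,0,0],
    [0,0,0],
    [0,0,0],
  ],
)

```text
t: 18.9
tcp_pos: [523.9, -61.5, 65.2]
orientation: [0.0, -0.016, 1.0, 0.001]
contact_force: [-7.6, 1.2, 20.9]
width: 0.273
```

65.2 matches the predicted flush height (65.3), with about 24 N of net push against the pad's 10 N. There's 7.6 N of side load, which I'll relieve slightly. Then I'll look.

Call:
servo_tool(
  slide=[
    [0.0003,0,0],
    [0.0003,0,0],
    [0,0,0],
    [0,0,0],
    [0,0,0],
    [0,0,0],
    [0,0,0],
    [0,0,0],
    [0,0,0],
    [0,0,0],
  ],
  twist=[
    [0,0,0],
    [0,0,0],
    [0,0,0],
    [0,0,0],
    [0,0,0],
    [0,0,0],
    [0,0,0],
    [0,0,0],
    [0,0,0],
    [0,0,0],
  ],
)

```text
t: 19.73
tcp_pos: [523.8, -61.5, 65.2]
orientation: [0.001, -0.016, 1.0, 0.0]
contact_force: [-4.6, 1.7, 19.3]
width: 0.273
```

```bash
python3 w.py w9; python3 - <<'E'
from h import *
from workcell import manip
print(manip.read_state()["wrist_torque"])
im,d=imaging.grab_frame("side");cv2.imwrite("pics/s9.png",cv2.resize(im[210:300,230:350],None,fx=6,fy=6,interpolation=cv2.INTER_CUBIC))
T=np.load("pics/w9T.npy");W=cloud("wrist",np.load("pics/w9.npy"),T)
m=np.zeros((480,640),bool);m[170:250,255:395]=1;m&=(W[...,2]>48)&(W[...,2]<70);P=W[m];print(np.median(P[:,2]),np.linalg.lstsq(np.c_[P[:,:2],np.ones(len(P))],P[:,2],rcond=None)[0][:2])
im,d=imaging.grab_frame("top");W=cloud("top",d)
for (a,b) in((-40,-20),(-40,20),(40,-20),(40,20)):
    u,v=proj("top",[524+a-.033*b,-61.5+b+.033*a,58])[0].round().astype(int);print(a,b,W[v-1:v+2,u-1:u+2,2].round(1).ravel())
cv2.imwrite("pics/t9.png",cv2.resize(im[205:305,240:440],None,fx=4,fy=4,interpolation=cv2.INTER_CUBIC))
E
```

```text
19.7333 [523.84 -61.47  65.19] yaw 0.03299616514230721 zdir [ 1.5e-03  8.0e-04 -1.0e+00] [-4.6  1.7 19.3] 0.2733641290443501
n 1 const-world straight:
[-0.0001, -0.0001, 0.0] [0.0008, 0.0015, 0.0001]
[0.10677599 1.20134911 0.0389429 ]
58.05116404215542 [0.00853243 0.0002443 ]
-40 -20 [496.9 494.5 486.8 498.9 496.4 489.7 499.4 496.4 489.9]
-40 20 [530.7 528.4 528.8 530.2 528.2 529.7 532.3 534.7 533.3]
40 -20 [438.1 440.2 438.9 440.1 441.1 438.4 438.8 438.3 441.2]
40 20 [460.7 459.6 460.  458.4 458.9 460.7 463.5 464.8 463.7]
```

View pics/s9.png

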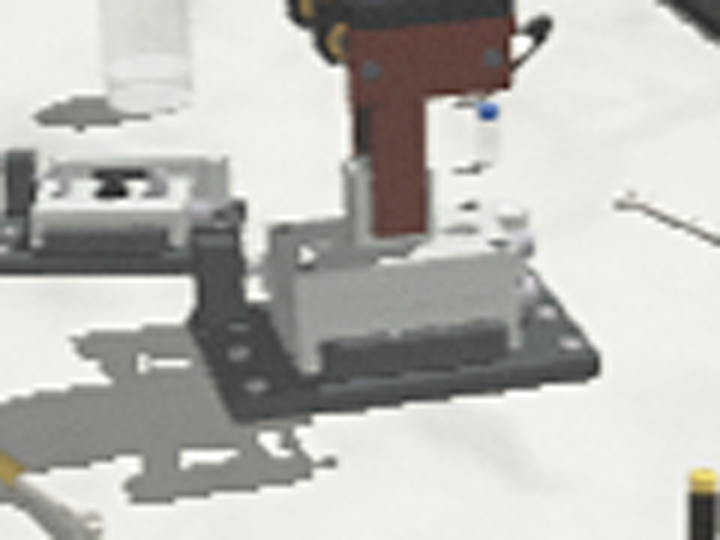

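View pics/w9.png

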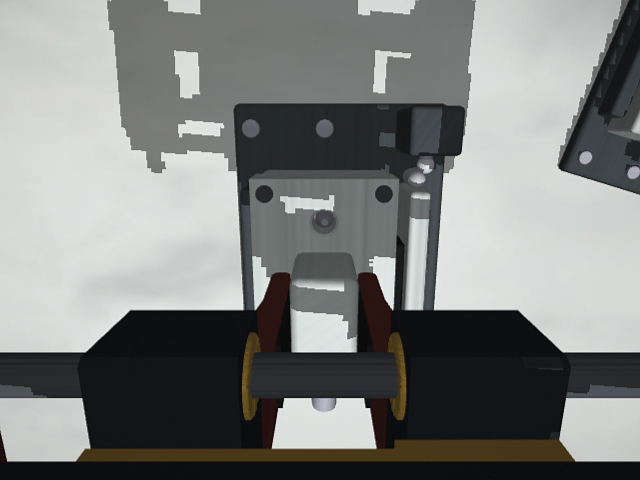

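The side view shows no gap between the halves. The small dowel sits centred in its hole at (323,222), the plate top is at z=58.05 (expected 58), and both port stubs are at the same end. I'll ease the remaining side load and hold.

Call:
servo_tool(
  slide=[
    [0.0004,0,0],
    [0.0004,0,0],
    [0,0,0],
    [0,0,0],
    [0,0,0],
    [0,0,0],
    [0,0,0],
    [0,0,0],
    [0,0,0],
    [0,0,0],
  ],
  twist=[
    [0,0,0],
    [0,0,0],
    [0,0,0],
    [0,0,0],
    [0,0,0],
    [0,0,0],
    [0,0,0],
    [0,0,0],
    [0,0,0],
    [0,0,0],
  ],
)

```text
t: 20.72
tcp_pos: [523.9, -61.5, 65.2]
orientation: [0.001, -0.017, 1.0, 0.0]
contact_force: [-2.5, 0.5, 15.5]
width: 0.268
```

```bash
python3 - <<'E'
from h import *
im,d=imaging.grab_frame("top");cv2.imwrite("pics/t10.png",cv2.resize(im[170:350,120:440],None,fx=2.4,fy=2.4,interpolation=cv2.INTER_CUBIC))
T=np.load("pics/w9T.npy");W=cloud("wrist",np.load("pics/w9.npy"),T)
v,u=np.mgrid[0:480,0:640]
m=(u>405)&(u<432)&(v>195)&(v<305)&(W[...,2]>46)&(W[...,2]<52);P=W[m]
f=cv2.fitLine(P[:,:2].astype(np.float32),cv2.DIST_HUBER,0,.01,.01).ravel();print("gate dir",f[1]/f[0],len(P))
E
```

```text
gate dir 0.04449607 2191
```

View pics/t10.png

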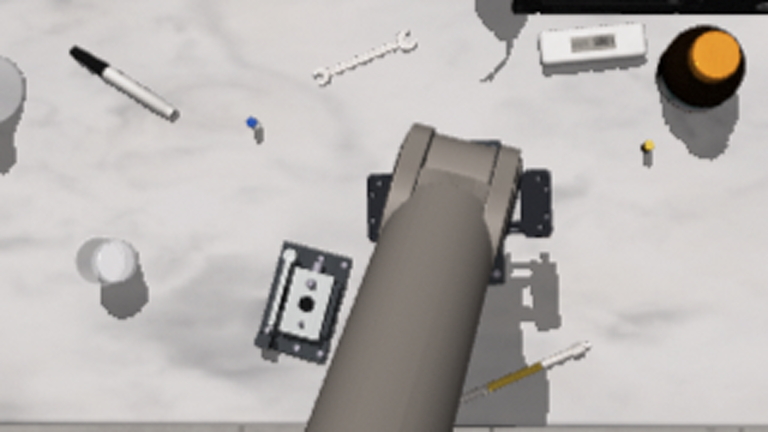

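Bystanders haven't moved. The press force eased from 21 to 15.5 N, so I'll add a little press and check it's steady.

Call:
servo_tool(
  slide=[
    [0,0,0.0005],
    [0,0,0.0005],
    [0,0,0],
    [0,0,0],
    [0,0,0],
    [0,0,0],
    [0,0,0],
    [0,0,0],
    [0,0,0],
    [0,0,0],
  ],
  twist=[
    [0,0,0],
    [0,0,0],
    [0,0,0],
    [0,0,0],
    [0,0,0],
    [0,0,0],
    [0,0,0],
    [0,0,0],
    [0,0,0],
    [0,0,0],
  ],
)

```text
t: 21.6
tcp_pos: [523.9, -61.5, 65.2]
orientation: [0.002, -0.017, 1.0, 0.001]
contact_force: [-5.7, 1.5, 28.0]
width: 0.266
```

Call:
servo_tool(
  slide=[
    [0,0,0],
    [0,0,0],
    [0,0,0],
    [0,0,0],
    [0,0,0],
    [0,0,0],
    [0,0,0],
    [0,0,0],
    [0,0,0],
    [0,0,0],
  ],
  twist=[
    [0,0,0],
    [0,0,0],
    [0,0,0],
    [0,0,0],
    [0,0,0],
    [0,0,0],
    [0,0,0],
    [0,0,0],
    [0,0,0],
    [0,0,0],
  ],
)

```text
t: 22.43
tcp_pos: [523.9, -61.5, 65.2]
orientation: [0.002, -0.017, 1.0, 0.001]
contact_force: [-6.7, 1.5, 27.7]
width: 0.267
```

```bash
python3 -c "
from workcell import manip
print(manip.sign_off())"
```

```text
the job is handed in; nothing more can be done
None
```

I pushed the gate shut, fitted the upper half onto the dowels, pressed it flush and handed the job in at about 22.4 s. The arm was still gripping and pressing.

- **Gate:** I pushed it until it stopped moving and the force rose to 14 N. The wrist view then showed it parallel to the nest, within about 0.01 rad of the lower half, with its nose at the post.
- **Upper half:** I gripped it by the rib and set it down with the big hole on the big dowel. It went past the tapers with no side force. In the pictures both port stubs are at the same end and the small dowel shows centred in its hole.
- **Flush:** The plate top measured z = 58.05 mm (58 expected), and the side view shows no gap between the halves. The final push held steady at about 28 N, with the tool height unchanged at 65.2 mm.
- **Bystanders:** I did not touch the glassware, vials, spanner or marker, and they look unmoved in the last top view.

**Checks that were less clean:**
- A side load of about 7 N in x remained at the end. I had eased it to 2.5 N, but it came back when I added the final push.
- The last reading of the gate's direction was 0.044 rad, against 0.033 earlier. I put this down to measurement noise, because that difference is towards closed.
- The top-camera height check of the plate did not work, because the arm blocked the view.

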